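# Cover the parts tumbler and hold its recessed reset down with a pin punch

### The job

Put the loose blue cover on the tumbler's bowl so that it sits down in the mouth and lies level on the rim, and let go of it. Then draw the steel pin punch out of the rack and, with its pin through the red-framed hole in the tumbler's control pod, press the recessed reset button fully down; never press it before the cover is on. Finish while still gripping the punch and holding the button down, and leave the other things on the bench where they are.

Things in the scene. Friction and masses are not known exactly. Their poses are not given: they have to be found in the camera images.
- cover_knob (a point): Loose blue round cover, about 0.3 kg: disc 150 mm across, 7 mm thick, with an upright black round knob (26 mm across, 36 mm tall) on its middle. This point is on the knob's axis, 20 mm above the disc's top face, 16 mm below the knob's top; z is the axis. The cover starts on the bench, level, right or left of the tumbler.
- cover_under (a point): Centre of the underside of the cover's disc (the face that comes to rest on the rim), 27 mm below cover_knob; axes as there. From this face a round boss, 116 mm across and 10 mm deep, goes down into the bowl's mouth; at the start the cover stands on the boss.
- bowl_rim (a point): Centre of the mouth of the tumbler's round white bowl, level with the rim, 115 mm above the bench. Rim 140 mm across outside, 128 mm inside: the bowl narrows a little downwards, so the seated boss has 4 mm of play all round. The tumbler is a fixed green machine, base 150 x 270 mm. Axes: z up, -y towards the grey control pod on the same base.
- reset_hole (a point): Centre of the red-framed round aperture, 17 mm across, in the level top of the tumbler's control pod (100 mm square, top 80 mm above the bench), 135 mm from the bowl's axis along the tumbler's -y; axes as bowl_rim. The hole goes straight down; the red button, 15.6 mm across, lies 22 mm below the top. A dial 12 mm tall stands 45 mm from the hole.
- reset_button (a joint): Travel of the recessed reset button in m: 0 released, 0.008 fully down (its stop). A spring pushes it back: about 3 N at the start of the travel and about 8.5 N at the stop; it does not latch.
- punch_head (a point): Steel pin punch, 130 mm long, 0.12 kg, upright in the rack, pin down. From the top: square head 14 x 14 mm, 50 mm tall; round shank 16 mm across, 35 mm long; pin 7 mm across, 45 mm long, flat end. This point is on the axis in the head, 22 mm below its top, 108 mm above the pin's end. z runs from pin to head; x and y are square to the head's flats.
- punch_tip (a point): Middle of the flat end of the punch's pin, 108 mm from punch_head along -z; axes as there. At the start the shank's shoulder rests on the rack's top and the pin hangs 45 mm down in its hole (10 mm across), so the punch is drawn straight up.
- rack: Fixed wooden rack, 180 x 60 mm, 55 mm tall, with three holes in a row along its x, one at its middle and one 55 mm to either side; the punch, the awl and the screwdriver stand in them in any order. It stands on the side of the tumbler where the cover is not. Origin under its middle, z up.
- awl: Awl with a light wooden handle 22 mm across, in another hole of the rack; its top is 70 mm above the rack's top. Leave it. Origin at its lower end, inside the hole.
- driver: Screwdriver with a red handle 22 mm across, in the remaining hole of the rack, as tall as the awl. Leave it. Origin at its lower end, inside the hole.
- jar: Amber jar of finish, 66 mm across, 90 mm tall, on the far side of the bench. Leave it. Origin under its middle.
- tin: Tin with a yellow label, 74 mm across, 100 mm tall, on the far side of the bench. Leave it. Origin under its middle.
- blank: Dark walnut blank lying on the far side of the bench, 50 x 260 x 45 mm. Leave it. Origin under its middle.
- sander: Cork sanding block, 110 x 65 x 32 mm, lying on the right, far side. Leave it. Origin under its middle.
- mallet: Wooden mallet lying to the left, head 70 x 120 x 60 mm, handle 26 mm across; 255 mm long. Leave it. Origin on the bench 90 mm from the middle of its head, under the handle.
- tape: Roll of blue tape, 90 mm across, 25 mm tall, lying to the right. Leave it. Origin under its middle.

How it is judged (in metres and radians):
On the way, in this order (a step that is already met when the one before it is completed fails the run):
1. the cover sits seated and level on the bowl's rim and is let go (horizontal distance between cover_under and bowl_rim below 0.0085 m and z of cover_under in the frame of bowl_rim between -0.003 and 0.003 m and angle between cover_under's own z axis and vertical below 0.04 rad and contact force between the fingers and cover below 0.1 N and linear speed of cover below 0.02 m/s), for 0.3 s.
2. the punch is drawn out of the rack in the gripper (height (world z) of punch_tip above 0.06 m and contact force between the fingers and punch above 1 N), for 0.2 s.
At the end, for the whole second after the job is handed in: Cover on the rim: centred within 8.5 mm, height within 3 mm, tilt under 0.04 rad, not touched. Punch gripped (over 1 N), within 0.35 rad of upright, pin end over 24 mm deep in the red-framed hole and within 8 mm of its axis, pushing the button with over 3 N, down over 6 of 8 mm (horizontal distance between cover_under and bowl_rim below 0.0085 m and z of cover_under in the frame of bowl_rim between -0.003 and 0.003 m and angle between cover_under's own z axis and vertical below 0.04 rad and value of joint reset_button above 0.006 m and contact force between punch and reset_button above 3 N and contact force between the fingers and punch above 1 N and z of punch_tip in the frame of reset_hole below -0.024 m and horizontal distance between punch_tip and reset_hole below 0.008 m and contact force between each of the fingers, the arm and cover below 0.1 N and angle between punch_tip's own z axis and vertical below 0.35 rad); the arm keeps its last pose, push and grip.
It fails at once if the reset button is pressed (more than 2 mm) while the cover is not seated (value of joint reset_button above 0.002 m and not (horizontal distance between cover_under and bowl_rim below 0.0085 m and z of cover_under in the frame of bowl_rim between -0.003 and 0.003 m and angle between cover_under's own z axis and vertical below 0.04 rad)).
It fails at once if the awl or the screwdriver is moved by more than 30 mm (distance of any of awl, driver from where it was at the start of the episode above 0.03 m).
It fails at once if the jar, the tin or the walnut blank is moved by more than 30 mm (distance of any of jar, tin, blank from where it was at the start of the episode above 0.03 m).
It fails at once if the sanding block, the mallet or the tape is moved by more than 30 mm (distance of any of sander, mallet, tape from where it was at the start of the episode above 0.03 m).
It also fails if it takes over 64 s, if anything falls off the work surface, if the arm or the gripper's body presses on something with over 40 N, if the wrist force passes 120 N, or if a joint passes its speed limit or range.

### The arm

A 7-joint arm with a two-finger parallel gripper is mounted at the origin on the work surface. World frame = base frame: x ahead of the robot, y to its left, z up, the work surface at z = 0. Lengths are in mm, angles in rad, forces in N, time in s.
With the tool pointing down it reaches from about 400 to 875 mm from the base axis. Payload 4.4 kg.
Tool frame: the origin (TCP) lies at the very end of the fingers, on their centre line; the grasp point (between the pads) lies 19 mm behind it; z points along the fingers, y is the direction in which the jaws open and shut (so a half turn about z gives the same grasp; the last joint's range is limited). The gripper opens to 85 mm and grips with 20 to 120 N. Pads are 22 mm wide; open, the fingers measure 114 mm over their backs; the gripper's body (76 mm by 85 mm) begins 54 mm behind the grasp point. The pads swing forward as they close: fully open they stand 13 mm farther back than shut.
Start: joints at [-1.32, 0.628, 0.038, 1.517, -0.027, 0.996, -0.02], TCP at [202.469, 617.676, 231.313] pointing down, gripper open.
Joint ranges: [-3.06, 3.06], [-0.37, 2.12], [-1.25, 1.32], [0.18, 2.47], [-1.1, 4.24], [0.23, 1.98], [-2.94, 2.94]. Speed limits (rad/s): [2.57, 2.57, 3.14, 3.14, 3.14, 3.14, 3.14].

### API

Orientations are given as [roll, pitch, yaw] about the fixed x, y, z axes, in that order (R = Rz(yaw) Ry(pitch) Rx(roll)).
In Python, from cell import read_state, get_image, calibration, finish_job gives the robot as it stands. The module is installed in compiled form; this text tells all that it offers.
- The arm moves only by the tool apply_moves, never from a script. Its argument "increments" is a list of rows, each an object of numbers: "tx", "ty", "tz": the shift along the world's x, y, z in m; "rx", "ry", "rz": the turn, a rotation vector about the world's x, y, z in units of 5 degrees (1.0 is 5 degrees); "claw": the finger opening in m, from 0 to 0.0854. In form: [{"tx": .., "ty": .., "tz": .., "rx": .., "ry": .., "rz": .., "claw": ..}, ...]. A call has 1 to 12 rows; each row is the pose to reach, as a shift and turn from the pose commanded when the call began; what a row does not reach only later rows make up. A row lasts 1/10 s, in which the tool goes at most 50 mm and 8.59 degrees, less where a joint would pass 70% of its speed; a pose out of reach is approached as far as the arm can. A call with a gripper value outside its range is refused whole. The fingers move at their own pace and stop on an object; the grip force is fixed at half the most. Time passes only in rows, so rows that repeat a pose let the fingers close. It gives the time, the measured TCP pose, the force and the opening at its end, in the units of the state.
- read_state(): the state, without advancing time (a new reading comes with each control period).
- get_image(name): name is "scene" or "top"; returns the picture (420x560x3 uint8, red, green, blue); there is no depth.
- calibration(name): a dict with "camera_matrix" (3x3 intrinsics, pixels), "origin" and "attitude" of the camera in the world. Camera axes: x right, y up, looking along -z (the intrinsics and any distortion apply to the point x, -y, -z); pixel columns grow to the right and rows downward; lengths in mm; the calibration is good to about 2 mm. A picture is of the moment at which its call begins. calibration takes no time and is no camera call.
- finish_job(): hands the job in, once; it reports no verdict.
The state is a dict: "clock": time; "qpos": joint angles; "qd": joint speeds; "tau": joint torques, N m; "eef_pos": TCP position; "tool_rot": TCP orientation; "force": force on the tool from outside, world axes, zero at the start; "torque": the same for the moment, N m; "width": finger opening in mm.
Only numpy, scipy, OpenCV 4.12 (cv2) and the standard library are available. Lean on these libraries where they do the work, as an engineer would, in place of code of your own. Each camera call takes 0.05 s, during which the arm holds its last target. There are 200 camera calls.

## Working session

There is one attempt and no reset: what is moved stays moved. The work goes in short steps, Python scripts to look and compute and a tool call to move; the robot and the scene stay as the last step left them, time stands still between calls to the robot, and variables do not carry over. Pictures are saved under pics/ and viewed, about 8 in all and at most 12, crops included, and the job is handed in when it is done.

Besides the shell and the picture viewer there is one more tool, called after "Emit:" as name(argument=value, ...) on one line, values as JSON. apply_moves: Moves the arm, as the interface text tells. Its arguments: {"type":"object","properties":{"increments":{"type":"array"}},"required":["increments"]}

```bash
mkdir -p pics
cat > h.py <<'E'
import numpy as np, cv2
from cell import read_state,get_image,calibration,finish_job
from scipy.spatial.transform import Rotation as R
def cal(n):
    c=calibration(n); K=np.array(c["camera_matrix"],float); o=np.array(c["origin"],float); a=np.array(c["attitude"],float)
    M=a if a.shape==(3,3) else R.from_euler('xyz',a).as_matrix()
    return K,o,M,c
def ray(n,u,v,z):
    K,o,M,c=cal(n); d=np.array(c.get("distortion",np.zeros(5)),float)
    p=cv2.undistortPoints(np.array([[[u,v]]],float),K,d)[0,0]
    w=M@np.array([p[0],-p[1],-1]); return o+w*(z-o[2])/w[2]
def proj(n,P):
    K,o,M,c=cal(n); q=M.T@(np.array(P,float)-o); q=K@np.array([q[0],-q[1],-q[2]]); return q[:2]/q[2]
def snap(n,f):
    im=get_image(n)[:,:,::-1].copy(); cv2.imwrite(f,im); return im
E
python3 - <<'E'
from h import *
for n in("scene","top"):
    snap(n,f"pics/{n}0.png"); print(calibration(n))
print(read_state())
E
```

```text
{'camera_matrix': array([[469.46153636,   0.        , 278.75654394],
       [  0.        , 469.46153636, 202.9162046 ],
       [  0.        ,   0.        ,   1.        ]]), 'origin': array([1427.14845975,  439.30636447, 1177.56064165]), 'attitude': array([0.72238105, 0.01140673, 2.02548958])}
{'camera_matrix': array([[484.69042566,   0.        , 278.07858899],
       [  0.        , 484.69042566, 199.9595785 ],
       [  0.        ,   0.        ,   1.        ]]), 'origin': array([ 424.6507573 ,    2.38258029, 1964.65385362]), 'attitude': array([ 0.08574087,  0.00503046, -1.57692574])}
{'clock': 0.1, 'qpos': array([-1.31979307,  0.62923437,  0.03847133,  1.51827297, -0.02700772,
        0.99628366, -0.0199679 ]), 'qd': array([ 3.00820748e-04, -1.88683764e-03, -5.67100263e-04, -3.51765011e-03,
       -6.30093232e-05,  1.61446960e-03,  3.07014248e-04]), 'tau': array([ 2.47608776e-03, -5.64539051e+01,  1.23028535e+00, -1.93975085e+01,
        1.12722165e-02,  5.40703477e-03, -2.98176566e-06]), 'eef_pos': array([202.30538598, 617.1314065 , 230.49241311]), 'tool_rot': array([-3.13991315e+00,  2.49388316e-05,  2.82479572e+00]), 'force': array([-0.24996728,  0.01222942, -0.29481947]), 'torque': array([ 0.02070707, -0.01692354, -0.01595058]), 'width': 85.53783596915675}
```

View pics/scene0.png

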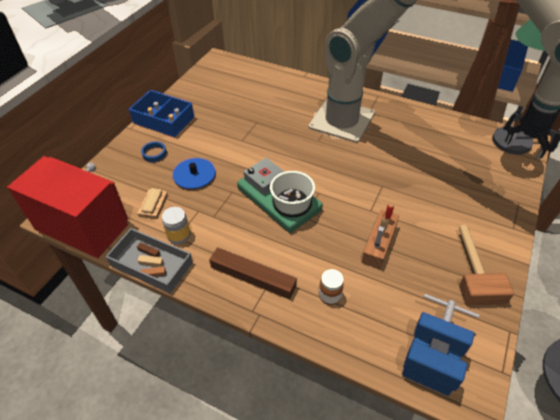

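View pics/top0.png

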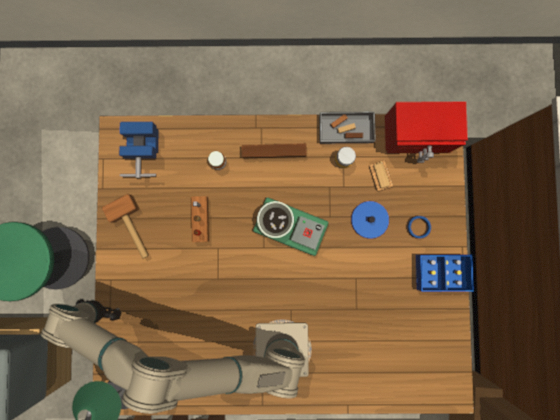

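The scene view shows the cover at (194,173), the bowl at (292,192), the pod at (264,173) and the rack at (382,235). In the top view the cover is at (370,219), the bowl at (275,219), the hole at about (308,233) and the rack at (199,219), with the tools in a row along world x.

```bash
cat > m.py <<'E'
from h import *
def blob(im,lo,hi,box):
    h=cv2.cvtColor(im,cv2.COLOR_BGR2HSV); m=cv2.inRange(h,lo,hi); k=np.zeros_like(m); x0,y0,x1,y1=box; k[y0:y1,x0:x1]=255; m&=k
    cs,_=cv2.findContours(m,cv2.RETR_EXTERNAL,cv2.CHAIN_APPROX_NONE)
    return max(cs,key=cv2.contourArea)
E
python3 - <<'E'
from m import *
T=cv2.imread("pics/top0.png");S=cv2.imread("pics/scene0.png")
for n,im,b in(("top",T,(340,190,400,250)),("scene",S,(165,150,222,195))):
    c=blob(im,(100,120,60),(130,255,255),b); e=cv2.fitEllipse(cv2.convexHull(c)); print("cover",n,e,ray(n,*e[0],15))
for n,im,b in(("top",T,(250,195,300,245)),("scene",S,(265,165,322,222))):
    c=blob(im,(0,0,150),(180,60,255),b); e=cv2.fitEllipse(cv2.convexHull(c)); print("bowl",n,e,ray(n,*e[0],115))
for n,im,b in(("top",T,(295,220,325,245)),("scene",S,(248,160,280,185))):
    c=blob(im,(0,150,100),(8,255,255),b); e=cv2.minAreaRect(c); print("red",n,e,cv2.contourArea(c),ray(n,*e[0],80))
a=cv2.resize(T[185:255,170:225],None,fx=6,fy=6,interpolation=2);b=cv2.resize(S[195:270,355:410],None,fx=6,fy=6,interpolation=2);c=cv2.resize(S[155:200,235:285],None,fx=6,fy=6,interpolation=2);d=cv2.resize(T[210:250,290:330],None,fx=6,fy=6,interpolation=2)
o=np.zeros((530,800,3),np.uint8)
o[:420,:330]=a;o[:450,330:660]=b
cv2.imwrite("pics/c1.png",o[:,:660])
o=np.zeros((270,540,3),np.uint8);o[:,:300]=c;o[:240,300:]=d;cv2.imwrite("pics/c2.png",o)
E
```

```text
cover top ((369.6945495605469, 219.36947631835938), (35.84467315673828, 36.53549575805664), 125.7893295288086) [ 511.56138289 -356.62085699   15.        ]
cover scene ((193.6417999267578, 173.2144775390625), (29.5228328704834, 41.90155029296875), 80.91907501220703) [ 516.13210777 -353.01077541   15.        ]
bowl top ((275.1942443847656, 219.10205078125), (36.78659439086914, 37.017784118652344), 98.51387786865234) [510.41666768  22.17287371 115.        ]
bowl scene ((287.4381103515625, 183.45765686035156), (36.84104919433594, 55.32255935668945), 112.80005645751953) [506.50065526   6.00357726 115.        ]
red top ((306.9500427246094, 232.15000915527344), (6.324555397033691, 7.273237705230713), 18.434947967529297) 17.0 [ 460.62300116 -100.36556528   80.        ]Traceback (most recent call last):
  File "<stdin>", line 8, in <module>
  File "m.py", line 5, in blob
    return max(cs,key=cv2.contourArea)
ValueError: max() iterable argument is empty
```

Run:
```python
from m import *
T=cv2.imread("pics/top0.png");S=cv2.imread("pics/scene0.png")
z=lambda im,x0,y0,x1,y1,f:cv2.resize(im[y0:y1,x0:x1],None,fx=f,fy=f,interpolation=cv2.INTER_CUBIC)
o=np.zeros((590,800,3),np.uint8)
def put(i,x,y): o[y:y+i.shape[0],x:x+i.shape[1]]=i
put(z(T,180,190,220,245,6),0,0); put(z(S,360,198,405,268,6),250,0); put(z(S,235,155,285,195,5),540,0)
put(z(T,250,195,332,258,4),0,335); put(z(S,260,165,325,225,4),530,340)
cv2.imwrite("pics/c1.png",o)
c=blob(S,(0,130,80),(10,255,255),(255,163,275,183)) ; print(cv2.minAreaRect(c),ray("scene",*cv2.minAreaRect(c)[0],80))
```

```text
((264.0, 172.5), (5.0, 10.0), 90.0) [464.14711609 -99.7192702   80.        ]
```

View pics/c1.png

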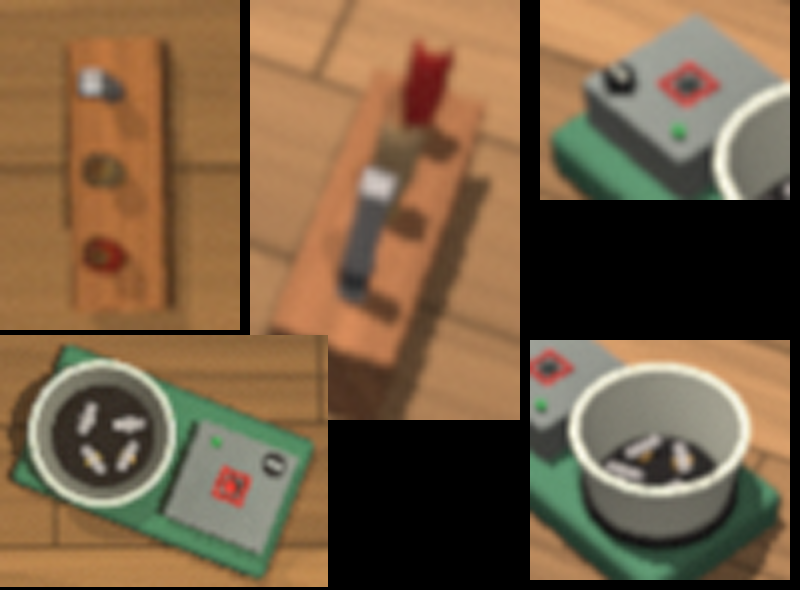

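Run:
```python
from h import *
print("bowl",ray("scene",292.4,187.4,115),"top crop",ray("top",250+102/4,195+(432-335)/4,115))
print("hole",ray("scene",235+689/5-540/5,155+85/5,80),ray("top",250+231/4,195+(486-335)/4,80))
print("punch",ray("top",180+92/6,190+82/6,140),ray("scene",360+128/6,198+186/6,140))
print("rack corners",*[ray("top",180+a/6,190+b/6,55).round() for a,b in((68,38),(160,38),(168,306),(72,308))])
T=cv2.imread("pics/top0.png")
print("knob",ray("top",370,218.5,53))
```

```text
bowl [515.19329453  27.17419825 115.        ] top crop [509.84431648  21.00885594 115.        ]
hole [460.92968655 -98.39707574  80.        ] [ 458.28111604 -103.44156785   80.        ]
punch [569.52846001 323.40071943 140.        ] [574.71470243 329.09784656 140.        ]
rack corners [606. 354.  55.] [605. 294.  55.] [429. 287.  55.] [428. 350.  55.]
knob [ 513.28762294 -350.90301369   53.        ]
```

The punch is in the rack's far (+x) hole with its head square to the axes. The awl is in the middle and the driver is nearest. First move: swing over to the cover.

Emit:
apply_moves(increments=[{"tx": 0.25,"ty": -0.27,"tz": 0.08,"rz": -14.4},{"tx": 0.25,"ty": -0.27,"tz": 0.08,"rz": -14.4},{"tx": 0.25,"ty": -0.27,"tz": 0.08,"rz": -14.4},{"tx": 0.25,"ty": -0.27,"tz": 0.08,"rz": -14.4},{"tx": 0.25,"ty": -0.27,"tz": 0.08,"rz": -14.4},{"tx": 0.25,"ty": -0.27,"tz": 0.08,"rz": -14.4},{"tx": 0.25,"ty": -0.27,"tz": 0.08,"rz": -14.4},{"tx": 0.25,"ty": -0.27,"tz": 0.08,"rz": -14.4},{"tx": 0.31,"ty": -0.62,"tz": 0.08,"rz": -14.4},{"tx": 0.31,"ty": -0.62,"tz": 0.08,"rz": -14.4},{"tx": 0.31,"ty": -0.62,"tz": 0.08,"rz": -14.4},{"tx": 0.31,"ty": -0.62,"tz": 0.08,"rz": -14.4}])

```text
$.increments[0]: bad value
```

Emit:
apply_moves(increments=[{"tx": 0.25,"ty": -0.27,"tz": 0.08,"rx": 0,"ry": 0,"rz": -14.4,"claw": 0.085},{"tx": 0.25,"ty": -0.27,"tz": 0.08,"rx": 0,"ry": 0,"rz": -14.4,"claw": 0.085},{"tx": 0.25,"ty": -0.27,"tz": 0.08,"rx": 0,"ry": 0,"rz": -14.4,"claw": 0.085},{"tx": 0.25,"ty": -0.27,"tz": 0.08,"rx": 0,"ry": 0,"rz": -14.4,"claw": 0.085},{"tx": 0.25,"ty": -0.27,"tz": 0.08,"rx": 0,"ry": 0,"rz": -14.4,"claw": 0.085},{"tx": 0.25,"ty": -0.27,"tz": 0.08,"rx": 0,"ry": 0,"rz": -14.4,"claw": 0.085},{"tx": 0.25,"ty": -0.27,"tz": 0.08,"rx": 0,"ry": 0,"rz": -14.4,"claw": 0.085},{"tx": 0.25,"ty": -0.27,"tz": 0.08,"rx": 0,"ry": 0,"rz": -14.4,"claw": 0.085}])

```text
clock: 0.9
eef_pos: [455.9, 343.1, 312.4]
tool_rot: [3.139, 0.001, 1.613]
force: [0.1, -0.1, -0.9]
width: 85.1
```

Emit:
apply_moves(increments=[{"tx": 0.06,"ty": -0.7,"tz": -0.05,"rx": 0,"ry": 0,"rz": 0,"claw": 0.085},{"tx": 0.06,"ty": -0.7,"tz": -0.05,"rx": 0,"ry": 0,"rz": 0,"claw": 0.085},{"tx": 0.06,"ty": -0.7,"tz": -0.05,"rx": 0,"ry": 0,"rz": 0,"claw": 0.085},{"tx": 0.06,"ty": -0.7,"tz": -0.05,"rx": 0,"ry": 0,"rz": 0,"claw": 0.085},{"tx": 0.06,"ty": -0.7,"tz": -0.05,"rx": 0,"ry": 0,"rz": 0,"claw": 0.085},{"tx": 0.06,"ty": -0.7,"tz": -0.05,"rx": 0,"ry": 0,"rz": 0,"claw": 0.085},{"tx": 0.06,"ty": -0.7,"tz": -0.05,"rx": 0,"ry": 0,"rz": 0,"claw": 0.085},{"tx": 0.06,"ty": -0.7,"tz": -0.05,"rx": 0,"ry": 0,"rz": 0,"claw": 0.085},{"tx": 0.06,"ty": -0.7,"tz": -0.05,"rx": 0,"ry": 0,"rz": 0,"claw": 0.085},{"tx": 0.06,"ty": -0.7,"tz": -0.05,"rx": 0,"ry": 0,"rz": 0,"claw": 0.085},{"tx": 0.06,"ty": -0.7,"tz": -0.05,"rx": 0,"ry": 0,"rz": 0,"claw": 0.085},{"tx": 0.06,"ty": -0.7,"tz": -0.05,"rx": 0,"ry": 0,"rz": 0,"claw": 0.085}])

```text
clock: 2.1
eef_pos: [503.3, -250.3, 268.3]
tool_rot: [-3.141, -0.001, 1.625]
force: [1.4, 0.9, 0.5]
width: 84.9
```

Emit:
apply_moves(increments=[{"tx": 0.01,"ty": -0.1,"tz": -0.05,"rx": 0,"ry": 0,"rz": 0,"claw": 0.085},{"tx": 0.01,"ty": -0.1,"tz": -0.05,"rx": 0,"ry": 0,"rz": 0,"claw": 0.085},{"tx": 0.01,"ty": -0.1,"tz": -0.05,"rx": 0,"ry": 0,"rz": 0,"claw": 0.085},{"tx": 0.01,"ty": -0.1,"tz": -0.05,"rx": 0,"ry": 0,"rz": 0,"claw": 0.085},{"tx": 0.01,"ty": -0.1,"tz": -0.05,"rx": 0,"ry": 0,"rz": 0,"claw": 0.085}])

```text
clock: 2.6
eef_pos: [513.9, -347.1, 218.6]
tool_rot: [-3.141, -0.002, 1.626]
force: [0.4, 1.1, -0.5]
width: 85.0
```

Emit:
apply_moves(increments=[{"tx": 0,"ty": -0.008,"tz": -0.14,"rx": 0,"ry": 0,"rz": 0,"claw": 0.085},{"tx": 0,"ty": -0.008,"tz": -0.14,"rx": 0,"ry": 0,"rz": 0,"claw": 0.085},{"tx": 0,"ty": -0.008,"tz": -0.14,"rx": 0,"ry": 0,"rz": 0,"claw": 0.085},{"tx": 0,"ty": -0.008,"tz": -0.14,"rx": 0,"ry": 0,"rz": 0,"claw": 0.085},{"tx": 0,"ty": -0.008,"tz": -0.14,"rx": 0,"ry": 0,"rz": 0,"claw": 0.085}])

```text
clock: 3.1
eef_pos: [514.7, -355.3, 80.0]
tool_rot: [3.141, -0.0, 1.627]
force: [0.2, 0.1, 1.3]
width: 85.1
```

Run:
```python
from h import *
s=read_state();p=s["eef_pos"];print(p)
a=snap("scene","pics/s1.png");b=snap("top","pics/t1.png")
a=cv2.resize(a[110:210,145:245],None,fx=4,fy=4,interpolation=2);b=cv2.resize(b[170:270,320:420],None,fx=4,fy=4,interpolation=2)
cv2.imwrite("pics/c3.png",np.hstack([a,b]))
q=proj("scene",p);print("tcp scene",q,(q-[145,110])*4,"top",proj("top",p))
```

```text
[ 514.71017087 -355.29671647   79.9918541 ]
tcp scene [190.48980253 159.2204883 ] [181.95921013 196.88195321] top [372.40047508 217.79690822]
```

View pics/c3.png

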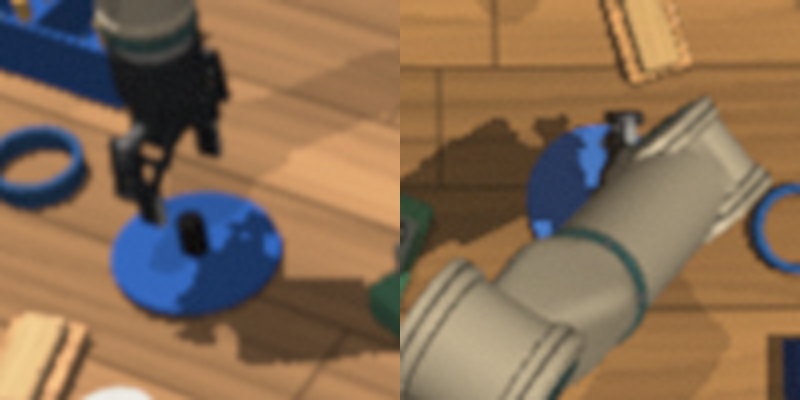

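Run:
```python
from h import *
p=[514.7,-355.3,93]
print((proj("scene",p)-[145,110])*4, "mid seen 179,183")
print(ray("scene",145+188/4,110+216/4,53),ray("scene",145+196/4,110+254/4,17))
```

```text
[179.61895737 185.63674183] mid seen 179,183
[ 510.29109444 -356.87334594   53.        ] [ 518.35424192 -349.73998444   17.        ]
```

The fingers straddle the knob: tips at crop (150,215) and (208,150), knob at (190,232). The TCP projection agrees, so I'll go down and grip.

Emit:
apply_moves(increments=[{"tx": 0,"ty": 0,"tz": -0.03,"rx": 0,"ry": 0,"rz": 0,"claw": 0.085},{"tx": 0,"ty": 0,"tz": -0.056,"rx": 0,"ry": 0,"rz": 0,"claw": 0.085},{"tx": 0,"ty": 0,"tz": -0.056,"rx": 0,"ry": 0,"rz": 0,"claw": 0.085},{"tx": 0,"ty": 0,"tz": -0.056,"rx": 0,"ry": 0,"rz": 0,"claw": 0.01},{"tx": 0,"ty": 0,"tz": -0.056,"rx": 0,"ry": 0,"rz": 0,"claw": 0.01},{"tx": 0,"ty": 0,"tz": -0.056,"rx": 0,"ry": 0,"rz": 0,"claw": 0.01},{"tx": 0,"ty": 0,"tz": -0.056,"rx": 0,"ry": 0,"rz": 0,"claw": 0.01},{"tx": 0,"ty": 0,"tz": -0.056,"rx": 0,"ry": 0,"rz": 0,"claw": 0.01},{"tx": 0,"ty": 0,"tz": -0.056,"rx": 0,"ry": 0,"rz": 0,"claw": 0.01},{"tx": 0,"ty": 0,"tz": -0.056,"rx": 0,"ry": 0,"rz": 0,"claw": 0.01},{"tx": 0,"ty": 0,"tz": -0.056,"rx": 0,"ry": 0,"rz": 0,"claw": 0.01},{"tx": 0,"ty": 0,"tz": -0.056,"rx": 0,"ry": 0,"rz": 0,"claw": 0.01}])

```text
clock: 4.4
eef_pos: [514.0, -357.1, 24.1]
tool_rot: [3.14, 0.001, 1.625]
force: [-0.9, 0.2, 7.4]
width: 24.8
```

Emit:
apply_moves(increments=[{"tx": 0,"ty": 0,"tz": 0.03,"rx": 0,"ry": 0,"rz": 0,"claw": 0.01},{"tx": 0,"ty": 0,"tz": 0.07,"rx": 0,"ry": 0,"rz": 0,"claw": 0.01},{"tx": 0,"ty": 0,"tz": 0.11,"rx": 0,"ry": 0,"rz": 0,"claw": 0.01},{"tx": 0,"ty": 0,"tz": 0.15,"rx": 0,"ry": 0,"rz": 0,"claw": 0.01},{"tx": 0,"ty": 0.04,"tz": 0.15,"rx": 0,"ry": 0,"rz": 0,"claw": 0.01},{"tx": 0,"ty": 0.08,"tz": 0.15,"rx": 0,"ry": 0,"rz": 0,"claw": 0.01},{"tx": 0,"ty": 0.12,"tz": 0.15,"rx": 0,"ry": 0,"rz": 0,"claw": 0.01},{"tx": 0,"ty": 0.16,"tz": 0.15,"rx": 0,"ry": 0,"rz": 0,"claw": 0.01},{"tx": 0,"ty": 0.2,"tz": 0.15,"rx": 0,"ry": 0,"rz": 0,"claw": 0.01},{"tx": 0,"ty": 0.24,"tz": 0.15,"rx": 0,"ry": 0,"rz": 0,"claw": 0.01},{"tx": 0,"ty": 0.27,"tz": 0.15,"rx": 0,"ry": 0,"rz": 0,"claw": 0.01},{"tx": 0,"ty": 0.3,"tz": 0.15,"rx": 0,"ry": 0,"rz": 0,"claw": 0.01}])

```text
clock: 5.6
eef_pos: [513.1, -54.8, 172.8]
tool_rot: [-3.141, -0.0, 1.626]
force: [0.6, 0.5, -2.9]
width: 24.7
```

Emit:
apply_moves(increments=[{"tx": 0,"ty": 0.03,"tz": 0,"rx": 0,"ry": 0,"rz": 0,"claw": 0.01},{"tx": 0,"ty": 0.06,"tz": 0,"rx": 0,"ry": 0,"rz": 0,"claw": 0.01},{"tx": -0.002,"ty": 0.079,"tz": 0,"rx": 0,"ry": 0,"rz": 0,"claw": 0.01},{"tx": -0.002,"ty": 0.079,"tz": 0,"rx": 0,"ry": 0,"rz": 0,"claw": 0.01},{"tx": -0.002,"ty": 0.079,"tz": 0,"rx": 0,"ry": 0,"rz": 0,"claw": 0.01},{"tx": -0.002,"ty": 0.079,"tz": 0,"rx": 0,"ry": 0,"rz": 0,"claw": 0.01}])

```text
clock: 6.2
eef_pos: [511.6, 21.0, 172.9]
tool_rot: [3.141, 0.001, 1.623]
force: [-0.2, 0.9, -2.1]
width: 24.7
```

Run:
```python
from m import *
s=read_state();p=s["eef_pos"];print(p,s["tool_rot"],s["width"],s["force"])
a=snap("scene","pics/s2.png");b=snap("top","pics/t2.png")
for n,im,bx in(("scene",a,(240,130,340,230)),("top",b,(230,170,330,260))):
    c=blob(im,(100,120,50),(130,255,255),bx); e=cv2.fitEllipse(cv2.convexHull(c)); print(n,e,"disc centre",ray(n,*e[0],p[2]-7-2),cv2.contourArea(c))
a=cv2.resize(a[110:230,220:340],None,fx=4,fy=4,interpolation=2)
b=cv2.resize(b[170:250,235:315],None,fx=6,fy=6,interpolation=2)[:480,:320] if 0 else cv2.resize(b[170:250,235:315],(320,320))
o=np.zeros((480,800,3),np.uint8);o[:,:480]=a;o[:320,480:]=b
cv2.imwrite("pics/c4.png",o)
```

```text
[511.58516797  20.96897423 172.86998066] [3.14135395e+00 8.07317357e-04 1.62296619e+00] 24.703460685101955 [-0.15354513  0.92307915 -2.0974539 ]
scene ((291.1240234375, 176.4269256591797), (35.363426208496094, 47.616947174072266), 89.26451873779297) disc centre [517.441698    23.40088674 163.86998066] 1024.0
top ((287.482666015625, 222.0108642578125), (14.77415657043457, 28.787120819091797), 16.872529983520508) disc centre [497.05338301 -23.93177862 163.86998066] 165.5
```

View pics/c4.png

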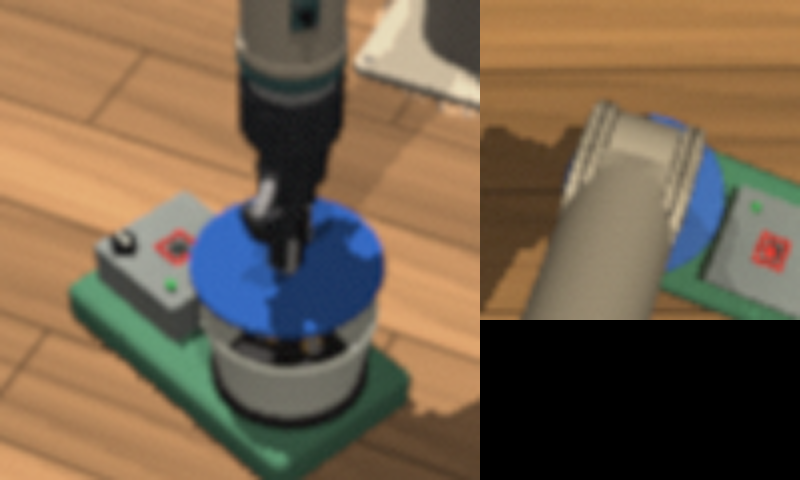

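Run:
```python
from m import *
S=cv2.imread("pics/scene0.png");S2=cv2.imread("pics/s2.png")
for lo in (165,180,195):
    h=cv2.cvtColor(S,cv2.COLOR_BGR2HSV);m=cv2.inRange(h,(0,0,lo),(180,70,255));k=np.zeros_like(m);k[168:215,268:320]=255;m&=k
    cs,_=cv2.findContours(m,cv2.RETR_EXTERNAL,cv2.CHAIN_APPROX_NONE);c=max(cs,key=len);e=cv2.fitEllipse(cv2.convexHull(c));print(cv2.boundingRect(c),e,ray("scene",*e[0],115))
c=blob(S2,(95,100,40),(135,255,255),(240,130,340,230));print(cv2.boundingRect(c))
# directional extents of cover: predicted disc outline for centre p
t=np.linspace(0,2*np.pi,200)
def box(x,y,zt,zb,r):
    P=np.array([proj("scene",[x+r*np.cos(a),y+r*np.sin(a),z]) for a in t for z in(zt,zb)]);return P.min(0).round(1),P.max(0).round(1)
print("disc@511.6,21",box(511.6,21,166,159,75)); print("disc@517,25",box(517,25,166,159,75))
print("rim@512,23",box(512,23,115,113,70),"rim@516,28",box(516,28,115,113,70))
```

```text
(270, 169, 45, 35) ((291.4615478515625, 186.3483123779297), (34.55634689331055, 45.57399368286133), 96.15975952148438) [512.37285393  22.64138216 115.        ]
(270, 171, 45, 33) ((291.8711853027344, 186.66180419921875), (33.15283203125, 45.098636627197266), 91.52420043945312) [513.04131551  24.35930065 115.        ]
(270, 171, 45, 33) ((291.99920654296875, 186.64108276367188), (32.88249206542969, 44.91306686401367), 91.39607238769531) [512.79000856  24.68138886 115.        ]
(267, 160, 48, 35)
disc@511.6,21 (array([266.5, 157.5]), array([316. , 194.3]))
disc@517,25 (array([266.9, 158.9]), array([316.5, 195.9]))
rim@512,23 (array([269.1, 170.5]), array([314.1, 203.6])) rim@516,28 (array([270. , 171.7]), array([315.1, 205.1]))
```

Emit:
apply_moves(increments=[{"tx": 0.001,"ty": 0.0025,"tz": 0,"rx": 0,"ry": 0,"rz": 0,"claw": 0.01},{"tx": 0.001,"ty": 0.0025,"tz": -0.015,"rx": 0,"ry": 0,"rz": 0,"claw": 0.01},{"tx": 0.001,"ty": 0.0025,"tz": -0.025,"rx": 0,"ry": 0,"rz": 0,"claw": 0.01},{"tx": 0.001,"ty": 0.0025,"tz": -0.031,"rx": 0,"ry": 0,"rz": 0,"claw": 0.01},{"tx": 0.001,"ty": 0.0025,"tz": -0.035,"rx": 0,"ry": 0,"rz": 0,"claw": 0.01},{"tx": 0.001,"ty": 0.0025,"tz": -0.038,"rx": 0,"ry": 0,"rz": 0,"claw": 0.01},{"tx": 0.001,"ty": 0.0025,"tz": -0.041,"rx": 0,"ry": 0,"rz": 0,"claw": 0.01},{"tx": 0.001,"ty": 0.0025,"tz": -0.041,"rx": 0,"ry": 0,"rz": 0,"claw": 0.01}])

```text
clock: 7.1
eef_pos: [512.5, 24.9, 131.5]
tool_rot: [-3.141, -0.0, 1.625]
force: [-0.1, -0.1, -3.1]
width: 24.3
```

Emit:
apply_moves(increments=[{"tx": 0,"ty": 0,"tz": -0.002,"rx": 0,"ry": 0,"rz": 0,"claw": 0.01},{"tx": 0,"ty": 0,"tz": -0.003,"rx": 0,"ry": 0,"rz": 0,"claw": 0.01},{"tx": 0,"ty": 0,"tz": -0.003,"rx": 0,"ry": 0,"rz": 0,"claw": 0.01}])

```text
clock: 7.4
eef_pos: [512.7, 24.9, 129.1]
tool_rot: [3.141, -0.0, 1.625]
force: [-1.2, 0.4, 1.4]
width: 24.6
```

Contact appears at the seated height (129 mm expected), so I'll release and lift.

Emit:
apply_moves(increments=[{"tx": 0,"ty": 0,"tz": 0,"rx": 0,"ry": 0,"rz": 0,"claw": 0.07},{"tx": 0,"ty": 0,"tz": 0,"rx": 0,"ry": 0,"rz": 0,"claw": 0.07},{"tx": 0,"ty": 0,"tz": 0,"rx": 0,"ry": 0,"rz": 0,"claw": 0.07},{"tx": 0,"ty": 0,"tz": 0,"rx": 0,"ry": 0,"rz": 0,"claw": 0.07},{"tx": 0,"ty": 0,"tz": 0,"rx": 0,"ry": 0,"rz": 0,"claw": 0.07},{"tx": 0,"ty": 0,"tz": 0,"rx": 0,"ry": 0,"rz": 0,"claw": 0.07},{"tx": 0,"ty": 0,"tz": 0.03,"rx": 0,"ry": 0,"rz": 0,"claw": 0.07},{"tx": 0,"ty": 0,"tz": 0.07,"rx": 0,"ry": 0,"rz": 0,"claw": 0.07},{"tx": 0,"ty": 0,"tz": 0.12,"rx": 0,"ry": 0,"rz": 0,"claw": 0.07}])

```text
clock: 8.3
eef_pos: [511.3, 24.9, 248.8]
tool_rot: [-3.138, 0.001, 1.624]
force: [1.7, 0.2, -0.5]
width: 70.2
```

Emit:
apply_moves(increments=[{"tx": 0.0,"ty": 0.05,"tz": 0.02,"rx": 0,"ry": 0,"rz": 1.7,"claw": 0.07},{"tx": 0.01,"ty": 0.1,"tz": 0.02,"rx": 0,"ry": 0,"rz": 3.4,"claw": 0.07},{"tx": 0.02,"ty": 0.15,"tz": 0.02,"rx": 0,"ry": 0,"rz": 5.1,"claw": 0.07},{"tx": 0.03,"ty": 0.2,"tz": 0.02,"rx": 0,"ry": 0,"rz": 6.8,"claw": 0.07},{"tx": 0.04,"ty": 0.24,"tz": 0.02,"rx": 0,"ry": 0,"rz": 8.5,"claw": 0.07},{"tx": 0.05,"ty": 0.28,"tz": 0.02,"rx": 0,"ry": 0,"rz": 10.2,"claw": 0.07},{"tx": 0.055,"ty": 0.3,"tz": 0.02,"rx": 0,"ry": 0,"rz": 11.9,"claw": 0.07},{"tx": 0.06,"ty": 0.302,"tz": 0.02,"rx": 0,"ry": 0,"rz": 13.6,"claw": 0.07},{"tx": 0.06,"ty": 0.302,"tz": 0.02,"rx": 0,"ry": 0,"rz": 15.3,"claw": 0.07},{"tx": 0.06,"ty": 0.302,"tz": 0.02,"rx": 0,"ry": 0,"rz": 17.0,"claw": 0.07},{"tx": 0.06,"ty": 0.302,"tz": 0.02,"rx": 0,"ry": 0,"rz": 17.4,"claw": 0.07},{"tx": 0.06,"ty": 0.302,"tz": 0.02,"rx": 0,"ry": 0,"rz": 17.4,"claw": 0.07}])

```text
clock: 9.5
eef_pos: [572.6, 326.6, 268.6]
tool_rot: [3.142, -0.0, 3.141]
force: [0.9, 0.5, -0.1]
width: 70.1
```

Run:
```python
from m import *
s=read_state();p=s["eef_pos"];print(p,s["tool_rot"],s["width"])
a=snap("scene","pics/s3.png");b=snap("top","pics/t3.png")
for n,im,bx in(("scene",a,(240,130,340,230)),("top",b,(230,170,330,260))):
    c=blob(im,(95,100,40),(135,255,255),bx); e=cv2.fitEllipse(cv2.convexHull(c)); print(n,cv2.boundingRect(c),e,ray(n,*e[0],120))
z=lambda im,x0,y0,x1,y1,f:cv2.resize(im[y0:y1,x0:x1],None,fx=f,fy=f,interpolation=cv2.INTER_CUBIC)
o=np.zeros((480,800,3),np.uint8)
o[:320,:320]=z(a,240,140,320,220,4); o[:480,320:560]=z(a,350,160,410,280,4);o[:240,560:]=z(b,180,180,220,220,6);o[240:,560:]=z(b,250,190,310,250,4)
cv2.imwrite("pics/c5.png",o)
```

```text
[572.57184621 326.57422623 268.59305987] [ 3.14158294e+00 -4.05069258e-04  3.14069913e+00] 70.0862802262561
scene (268, 170, 48, 35) ((291.88885498046875, 186.83895874023438), (34.89828872680664, 47.901214599609375), 91.78458404541016) [518.00248094  26.67975183 120.        ]
top (255, 199, 40, 40) ((274.4647216796875, 218.70809936523438), (38.98583984375, 39.62517547607422), 109.77889251708984) [511.70284338  24.88859502 120.        ]
```

View pics/c5.png

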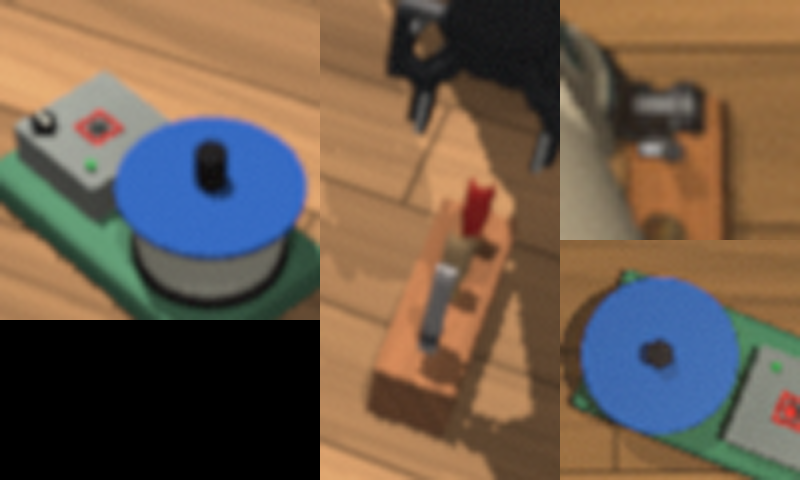

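The cover is seated level and centred on the bowl, with nothing touching it. Next I'll lower over the punch head, with the jaws along y, clear of the awl.

Emit:
apply_moves(increments=[{"tx": 0,"ty": 0,"tz": -0.04,"rx": 0,"ry": 0,"rz": 0,"claw": 0.07},{"tx": 0,"ty": 0,"tz": -0.08,"rx": 0,"ry": 0,"rz": 0,"claw": 0.07},{"tx": 0,"ty": 0,"tz": -0.11,"rx": 0,"ry": 0,"rz": 0,"claw": 0.07},{"tx": 0,"ty": 0,"tz": -0.13,"rx": 0,"ry": 0,"rz": 0,"claw": 0.07},{"tx": 0,"ty": 0,"tz": -0.15,"rx": 0,"ry": 0,"rz": 0,"claw": 0.07},{"tx": 0,"ty": 0,"tz": -0.168,"rx": 0,"ry": 0,"rz": 0,"claw": 0.07},{"tx": 0,"ty": 0,"tz": -0.168,"rx": 0,"ry": 0,"rz": 0,"claw": 0.07}])

```text
clock: 10.3
eef_pos: [570.7, 325.9, 98.1]
tool_rot: [-3.139, -0.004, -3.141]
force: [-0.6, 0.2, 0.6]
width: 70.2
```

Run:
```python
from m import *
s=read_state();p=s["eef_pos"];print(p,s["force"])
a=snap("scene","pics/s4.png");b=snap("top","pics/t4.png")
z=lambda im,x0,y0,x1,y1,f:cv2.resize(im[y0:y1,x0:x1],None,fx=f,fy=f,interpolation=cv2.INTER_CUBIC)
cv2.imwrite("pics/c6.png",np.hstack([z(a,355,190,415,250,6),z(b,175,180,225,240,6)]))
```

```text
[570.7207215  325.91716033  98.08569343] [-0.60947367  0.21581889  0.61809145]
```

View pics/c6.png

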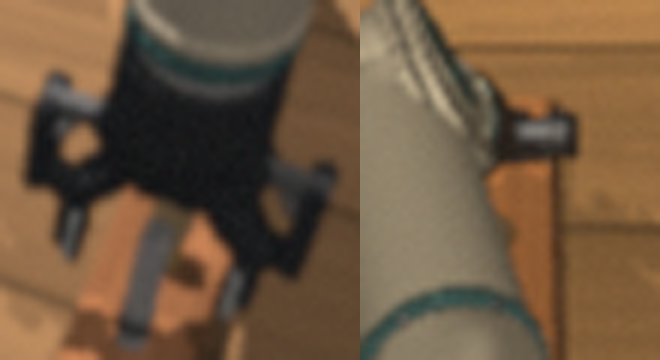

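The punch stands between the fingers: tips at crop (72,245) and (228,305), punch at (150,265). Closing.

Emit:
apply_moves(increments=[{"tx": 0,"ty": 0,"tz": 0,"rx": 0,"ry": 0,"rz": 0,"claw": 0.003},{"tx": 0,"ty": 0,"tz": 0,"rx": 0,"ry": 0,"rz": 0,"claw": 0.003},{"tx": 0,"ty": 0,"tz": 0,"rx": 0,"ry": 0,"rz": 0,"claw": 0.003},{"tx": 0,"ty": 0,"tz": 0,"rx": 0,"ry": 0,"rz": 0,"claw": 0.003},{"tx": 0,"ty": 0,"tz": 0,"rx": 0,"ry": 0,"rz": 0,"claw": 0.003},{"tx": 0,"ty": 0,"tz": 0,"rx": 0,"ry": 0,"rz": 0,"claw": 0.003},{"tx": 0,"ty": 0,"tz": 0,"rx": 0,"ry": 0,"rz": 0,"claw": 0.003},{"tx": 0,"ty": 0,"tz": 0,"rx": 0,"ry": 0,"rz": 0,"claw": 0.003},{"tx": 0,"ty": 0,"tz": 0,"rx": 0,"ry": 0,"rz": 0,"claw": 0.003},{"tx": 0,"ty": 0,"tz": 0,"rx": 0,"ry": 0,"rz": 0,"claw": 0.003}])

```text
clock: 11.4
eef_pos: [572.9, 326.5, 101.3]
tool_rot: [-3.141, 0.001, -3.14]
force: [-1.0, -1.1, 5.6]
width: 13.0
```

Emit:
apply_moves(increments=[{"tx": 0,"ty": 0,"tz": 0.015,"rx": 0,"ry": 0,"rz": 0,"claw": 0.003},{"tx": 0,"ty": 0,"tz": 0.03,"rx": 0,"ry": 0,"rz": 0,"claw": 0.003},{"tx": 0,"ty": 0,"tz": 0.05,"rx": 0,"ry": 0,"rz": 0,"claw": 0.003},{"tx": 0,"ty": 0,"tz": 0.08,"rx": 0,"ry": 0,"rz": 0,"claw": 0.003},{"tx": 0,"ty": 0,"tz": 0.11,"rx": 0,"ry": 0,"rz": 0,"claw": 0.003},{"tx": 0,"ty": 0,"tz": 0.15,"rx": 0,"ry": 0,"rz": 0,"claw": 0.003},{"tx": 0,"ty": 0,"tz": 0.17,"rx": 0,"ry": 0,"rz": 0,"claw": 0.003},{"tx": 0,"ty": 0,"tz": 0.17,"rx": 0,"ry": 0,"rz": 0,"claw": 0.003},{"tx": 0,"ty": 0,"tz": 0.17,"rx": 0,"ry": 0,"rz": 0,"claw": 0.003}])

```text
clock: 12.3
eef_pos: [572.1, 327.2, 271.2]
tool_rot: [3.141, 0.0, -3.14]
force: [-0.8, -0.4, -1.7]
width: 13.4
```

Emit:
apply_moves(increments=[{"tx": -0.02,"ty": -0.035,"tz": 0.02,"rx": 0,"ry": 0,"rz": 0,"claw": 0.003},{"tx": -0.04,"ty": -0.07,"tz": 0.02,"rx": 0,"ry": 0,"rz": 0,"claw": 0.003},{"tx": -0.06,"ty": -0.105,"tz": 0.02,"rx": 0,"ry": 0,"rz": 0,"claw": 0.003},{"tx": -0.08,"ty": -0.14,"tz": 0.02,"rx": 0,"ry": 0,"rz": 0,"claw": 0.003},{"tx": -0.1,"ty": -0.175,"tz": 0.02,"rx": 0,"ry": 0,"rz": 0,"claw": 0.003},{"tx": -0.12,"ty": -0.21,"tz": 0.02,"rx": 0,"ry": 0,"rz": 0,"claw": 0.003},{"tx": -0.125,"ty": -0.25,"tz": 0.02,"rx": 0,"ry": 0,"rz": 0,"claw": 0.003},{"tx": -0.125,"ty": -0.29,"tz": 0.02,"rx": 0,"ry": 0,"rz": 0,"claw": 0.003},{"tx": -0.12,"ty": -0.33,"tz": 0.02,"rx": 0,"ry": 0,"rz": 0,"claw": 0.003},{"tx": -0.115,"ty": -0.37,"tz": 0.02,"rx": 0,"ry": 0,"rz": 0,"claw": 0.003},{"tx": -0.111,"ty": -0.41,"tz": 0.02,"rx": 0,"ry": 0,"rz": 0,"claw": 0.003},{"tx": -0.111,"ty": -0.427,"tz": 0.02,"rx": 0,"ry": 0,"rz": 0,"claw": 0.003}])

```text
clock: 13.5
eef_pos: [460.5, -104.1, 289.6]
tool_rot: [-3.14, -0.002, 3.138]
force: [0.9, 0.3, -0.9]
width: 13.3
```

Emit:
apply_moves(increments=[{"tx": 0,"ty": 0,"tz": -0.03,"rx": 0,"ry": 0,"rz": 0,"claw": 0.003},{"tx": 0,"ty": 0,"tz": -0.06,"rx": 0,"ry": 0,"rz": 0,"claw": 0.003},{"tx": 0,"ty": 0,"tz": -0.085,"rx": 0,"ry": 0,"rz": 0,"claw": 0.003},{"tx": 0,"ty": 0,"tz": -0.1,"rx": 0,"ry": 0,"rz": 0,"claw": 0.003},{"tx": 0,"ty": 0,"tz": -0.105,"rx": 0,"ry": 0,"rz": 0,"claw": 0.003},{"tx": 0,"ty": 0,"tz": -0.105,"rx": 0,"ry": 0,"rz": 0,"claw": 0.003},{"tx": 0,"ty": 0,"tz": -0.105,"rx": 0,"ry": 0,"rz": 0,"claw": 0.003}])

```text
clock: 14.2
eef_pos: [461.7, -100.1, 186.0]
tool_rot: [3.142, 0.0, -3.14]
force: [0.9, -0.4, -0.9]
width: 13.3
```

Run:
```python
from m import *
s=read_state();p=s["eef_pos"];print(p,s["force"],s["tool_rot"],s["qpos"][6])
a=snap("scene","pics/s5.png");b=snap("top","pics/t5.png")
z=lambda im,x0,y0,x1,y1,f:cv2.resize(im[y0:y1,x0:x1],None,fx=f,fy=f,interpolation=cv2.INTER_CUBIC)
cv2.imwrite("pics/c7.png",np.hstack([z(a,235,125,295,195,8)[:, :480],z(b,285,200,330,270,8)[:,:320]]))
c=blob(a,(95,100,40),(135,255,255),(240,130,340,230));print(cv2.boundingRect(c))
print("pred tip",(proj("scene",[p[0],p[1],p[2]-91])-[235,125])*8,"hole",(proj("scene",[461,-100.5,80])-[235,125])*8)
```

```text
[ 461.7490139  -100.10345006  185.99640234] [ 0.88691372 -0.38428322 -0.93679324] [ 3.14158137e+00  2.22744952e-04 -3.13994685e+00] 1.8757014596989419
(268, 170, 48, 35)
pred tip [232.56342167 350.07410337] hole [233.80334244 374.568586  ]
```

View pics/c7.png

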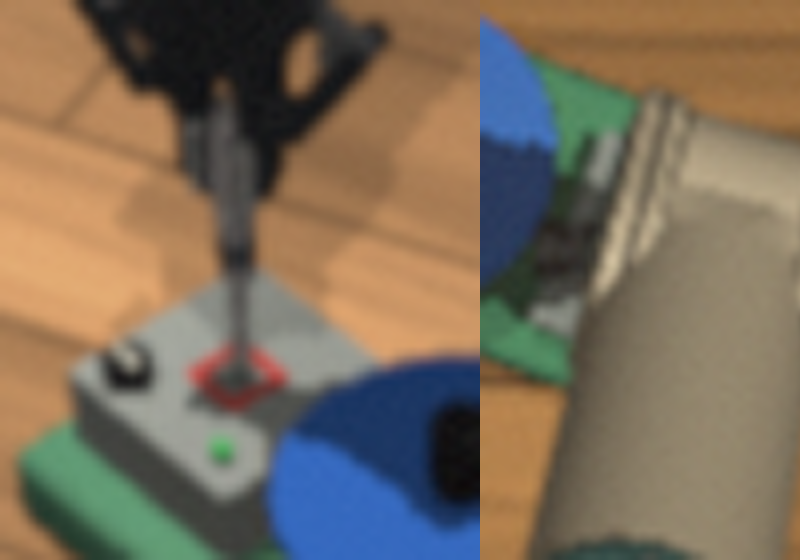

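Emit:
apply_moves(increments=[{"tx": 0,"ty": 0,"tz": -0.007,"rx": 0,"ry": 0,"rz": 0,"claw": 0.003},{"tx": 0,"ty": 0,"tz": -0.014,"rx": 0,"ry": 0,"rz": 0,"claw": 0.003},{"tx": 0,"ty": 0,"tz": -0.02,"rx": 0,"ry": 0,"rz": 0,"claw": 0.003},{"tx": 0,"ty": 0,"tz": -0.025,"rx": 0,"ry": 0,"rz": 0,"claw": 0.003},{"tx": 0,"ty": 0,"tz": -0.025,"rx": 0,"ry": 0,"rz": 0,"claw": 0.003},{"tx": 0,"ty": 0,"tz": -0.025,"rx": 0,"ry": 0,"rz": 0,"claw": 0.003}])

```text
clock: 14.9
eef_pos: [461.5, -100.2, 160.5]
tool_rot: [3.142, -0.0, -3.14]
force: [0.9, -0.1, -1.2]
width: 13.1
```

Run:
```python
from m import *
s=read_state();print(s["eef_pos"],s["force"],s["tool_rot"])
a=snap("scene","pics/s6.png")
z=lambda im,x0,y0,x1,y1,f:cv2.resize(im[y0:y1,x0:x1],None,fx=f,fy=f,interpolation=cv2.INTER_CUBIC)
cv2.imwrite("pics/c8.png",z(a,240,145,290,190,12))
```

```text
[ 461.46589867 -100.17055674  160.51430841] [ 0.86114313 -0.14621713 -1.17375281] [ 3.14156542e+00 -4.97527098e-04 -3.14009241e+00]
```

View pics/c8.png

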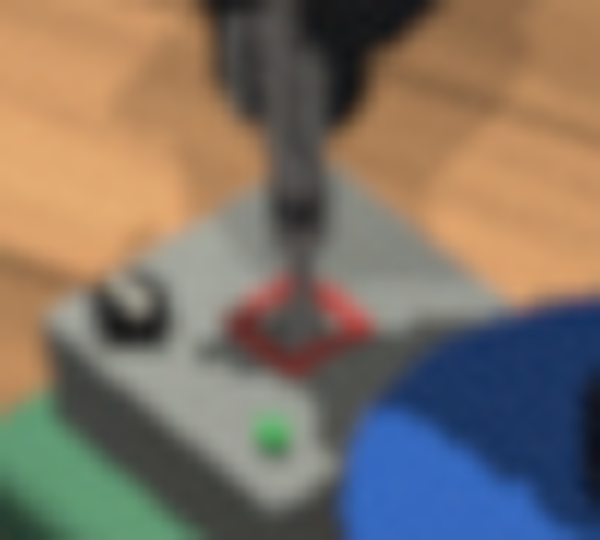

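The pin at crop x≈303 enters the red frame centred on (300,322), with no contact force. I'll press now.

Emit:
apply_moves(increments=[{"tx": 0,"ty": 0,"tz": -0.006,"rx": 0,"ry": 0,"rz": 0,"claw": 0.003},{"tx": 0,"ty": 0,"tz": -0.011,"rx": 0,"ry": 0,"rz": 0,"claw": 0.003},{"tx": 0,"ty": 0,"tz": -0.015,"rx": 0,"ry": 0,"rz": 0,"claw": 0.003},{"tx": 0,"ty": 0,"tz": -0.015,"rx": 0,"ry": 0,"rz": 0,"claw": 0.003},{"tx": 0,"ty": 0,"tz": -0.015,"rx": 0,"ry": 0,"rz": 0,"claw": 0.003}])

```text
clock: 15.45
eef_pos: [461.8, -100.1, 145.9]
tool_rot: [3.142, 0.0, -3.14]
force: [-0.4, 1.3, 3.3]
width: 13.4
```

Emit:
apply_moves(increments=[{"tx": 0,"ty": 0,"tz": -0.003,"rx": 0,"ry": 0,"rz": 0,"claw": 0.003},{"tx": 0,"ty": 0,"tz": -0.005,"rx": 0,"ry": 0,"rz": 0,"claw": 0.003},{"tx": 0,"ty": 0,"tz": -0.005,"rx": 0,"ry": 0,"rz": 0,"claw": 0.003},{"tx": 0,"ty": 0,"tz": -0.005,"rx": 0,"ry": 0,"rz": 0,"claw": 0.003}])

```text
clock: 15.85
eef_pos: [461.8, -100.2, 141.1]
tool_rot: [3.142, 0.001, -3.14]
force: [-0.5, -0.5, 7.6]
width: 13.1
```

Emit:
apply_moves(increments=[{"tx": 0,"ty": 0,"tz": -0.002,"rx": 0,"ry": 0,"rz": 0,"claw": 0.003},{"tx": 0,"ty": 0,"tz": -0.002,"rx": 0,"ry": 0,"rz": 0,"claw": 0.003},{"tx": 0,"ty": 0,"tz": -0.002,"rx": 0,"ry": 0,"rz": 0,"claw": 0.003},{"tx": 0,"ty": 0,"tz": -0.002,"rx": 0,"ry": 0,"rz": 0,"claw": 0.003}])

```text
clock: 16.25
eef_pos: [462.2, -100.3, 140.7]
tool_rot: [3.141, 0.002, -3.14]
force: [-3.9, 1.0, 23.7]
width: 13.1
```

The force jumped from 8 to 24 N over 0.4 mm, so the button is on its stop. I'll ease off a little, hold, and check the cover and the grip.

Emit:
apply_moves(increments=[{"tx": 0,"ty": 0,"tz": 0.0008,"rx": 0,"ry": 0,"rz": 0,"claw": 0.003},{"tx": 0,"ty": 0,"tz": 0.0008,"rx": 0,"ry": 0,"rz": 0,"claw": 0.003},{"tx": 0,"ty": 0,"tz": 0.0008,"rx": 0,"ry": 0,"rz": 0,"claw": 0.003},{"tx": 0,"ty": 0,"tz": 0.0008,"rx": 0,"ry": 0,"rz": 0,"claw": 0.003},{"tx": 0,"ty": 0,"tz": 0.0008,"rx": 0,"ry": 0,"rz": 0,"claw": 0.003},{"tx": 0,"ty": 0,"tz": 0.0008,"rx": 0,"ry": 0,"rz": 0,"claw": 0.003}])

```text
clock: 16.85
eef_pos: [462.1, -100.2, 140.8]
tool_rot: [3.141, 0.002, -3.14]
force: [-3.0, 0.6, 17.4]
width: 13.2
```

Run:
```python
from m import *
s=read_state();print(s["eef_pos"],s["force"],s["width"])
a=snap("scene","pics/s7.png")
c=blob(a,(95,100,40),(135,255,255),(240,130,340,230));print("cover box",cv2.boundingRect(c))
cv2.imwrite("pics/c9.png",cv2.resize(a[120:230,230:340],None,fx=5,fy=5,interpolation=2))
```

```text
[ 462.05299855 -100.22379289  140.84311801] [-3.04402414  0.5705708  17.39400251] 13.169261843461507
cover box (268, 170, 48, 35)
```

View pics/c9.png

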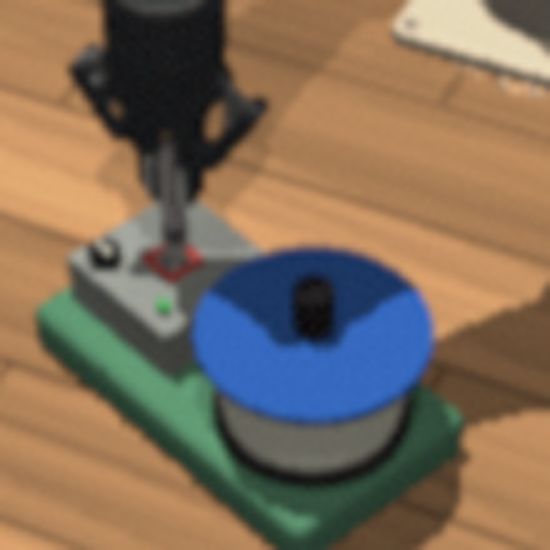

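The picture shows the punch upright in the red-framed hole at crop (172,258). The cover is unmoved and level at (313,335), and nothing touches it. I'm handing in.

```bash
python3 -c "
from cell import finish_job;print(finish_job())"
```

```text
the job is handed in; nothing more can be done
None
```

The cover is on the bowl and let go. The arm is still gripping the punch and holding the reset button down. I handed the job in at about 17 s of the 64 s; it reports no verdict.

- **Cover:** I carried it by the knob and lowered it until it touched at the expected seated height (TCP 129 mm), then released it. In the pictures it lies level, and its outline has not moved since release. The top view puts it about 3 mm from the measured bowl centre, inside the 8.5 mm limit.
- **Punch and button:** The pin entered the red-framed hole without touching the sides. The force rose from about 3 to 8 N over the button's travel, then to 24 N within 0.4 mm, which marks the stop. I eased it to 17 N for the hold. By the grasp geometry the pin end is about 30 mm deep, and the finger opening is 13.2 mm on the 14 mm head.
- **Disagreement:** The two cameras differed by about 5 mm in absolute position. I used averages and relative offsets instead, and the fits confirmed them.
- **Other things:** I did not measure the other objects again at the end. The arm kept clear of them, and the force readings showed no unexpected contact.

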